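# Sort the attendant's odds and ends back to their places

## Robot

A 6-joint arm with a two-finger parallel gripper is mounted at the origin on a cart in front of the work surface, level with it; the furniture and walls round the work are solid. World frame = base frame: x ahead of the robot, y to its left, z up, the work surface at z = 0. Lengths are in m, angles in rad, forces in N, time in s.
With the tool pointing down it reaches from about 0.2 to 0.875 m from the base axis. Payload 3.4 kg.
Tool frame: the origin (TCP) lies midway between the tips of the shut fingers; the grasp point (between the pads) lies 19 mm behind it; z points along the fingers, y is the line along which they close (so a half turn about z gives the same grasp; the last joint's range is limited). The gripper opens to 94 mm and grips with 3 to 60 N. Pads are 16 mm wide; open, the fingers measure 119 mm over their backs; the gripper's body (75 mm by 177 mm) begins 78 mm behind the grasp point.
Start: joints at [1.012, 0.276, 1.505, -0, 1.361, -0.121], TCP at [0.244, 0.521, 0.166] pointing down, gripper open.
Joint ranges: [-2.89, 2.89], [-0.75, 2.08], [0.22, 2.7], [-1.18, 4.32], [0.11, 2.71], [-2.7, 2.7]. Speed limits (rad/s): [2.57, 2.57, 3.14, 3.14, 3.14, 3.14].

## Interface

Orientations are given as a rotation vector (axis times angle).
In Python, from rig import observe, capture, camera_model, job_done, recognise, silhouettes gives the robot as it stands.
- The arm moves only by the shell command python3 -m inch 'ROWS' [OPENING]. ROWS is JSON, one flat list of numbers, 4 for each row, row after row: the shift along the tool's x, y, z in units of 50 mm (1.0 is 50 mm), then the turn about the tool's z in units of 6 degrees (1.0 is 6 degrees). In form: [x, y, z, roll, x, y, z, roll, ...]. A call has 1 to 5 rows; each row shifts and turns the commanded pose from where the row before left it, along the tool's axes as they then stand; what a row does not reach is not made up. A row lasts 1/8 s, in which the tool goes at most 62.5 mm and 10.7 degrees, less where a joint would pass 70% of its speed; a pose out of reach is approached as far as the arm can. A call is refused whole if a number of a shift passes 1 or a number of a turn 1, either way. A call with a gripper value outside its range is refused whole. OPENING is the closure, from 0 (fully open) to 1 (shut), set as the call begins (- or left out, the last holds). The fingers move at their own pace and stop on an object; the grip force is fixed at half the most. Time passes only in rows, so rows that do not move let the fingers close. It gives the time, the measured TCP pose, the force, the opening and the grip force at its end, in the units of the state.
- observe(): the state, without advancing time (a new reading comes with each control period).
- capture(name): name is "side" or "top" or "wrist"; returns the picture (480x640x3 uint8, red, green, blue); there is no depth.
- camera_model(name): a dict with "vertical_fov" (degrees; the focal length in pixels is half the picture's height over the tangent of half this angle, whatever the lens; pixels are square), "cx", "cy" (the principal point, pixels), "rvec" (rotation vector, rad) and "tvec" (3), from world to camera coordinates, as OpenCV has them. Camera axes: x right, y down, z forward; pixel columns grow to the right and rows downward; lengths in m; the calibration is good to about 2 mm. A picture is of the moment at which its call begins: read the wrist's pose just before it. camera_model takes no time and is no camera call; for the wrist camera it gives the pose at the moment of the call.
- job_done(): hands the job in; it is judged then, once.
Trained networks look in the newest picture that a camera, given by its name, has taken for a name from the list of things; names that differ only in an ending like _2 or _b are one class to them, and where a whole thing is asked for, a point or a joint stands for the part that bears it (a point fixed in the world has none). Each returns a list of dicts, best first, with "score" (0 to 1); they miss things now and then, are a little off and sometimes report something else, mostly with a low value. They report only what shows in the picture. A call takes as long as a camera call. They do not tell look-alikes from the thing itself.
- recognise(thing, camera): "at" ([column, row] in pixels, amid what is visible of it).
- silhouettes(thing, camera): "region" (480x640 bool, what is visible of it) and "at" ([column, row] in pixels, amid what is visible of it).
The state is a dict: "t": time; "q": joint angles; "dq": joint speeds; "joint_torque": joint torques, N m; "tool_pos": TCP position; "orientation": TCP orientation; "ft_force": force on the tool from outside, world axes, zero at the start; "ft_torque": the same for the moment, N m; "finger_gap": opening from 0.0 (shut) to 1.0 (fully open); "gripper_force": force on a finger pad.
Only numpy, scipy, OpenCV 4.12 (cv2) and the standard library are available. Lean on these libraries where they do the work, as an engineer would, in place of code of your own. Each camera call takes 0.05 s, during which the arm holds its last target. There are 200 camera calls.

## Task

Tidy up the attendant's loose things on the washer. Lay the loose coin roll in the empty trough of the coin tray, leaving the roll that is already in the tray where it is; stand the dropper bottle in the smaller hole of the wooden bottle rack and the roll-on bottle in the larger hole, and never let either bottle tip over. Stand the round button pot in the middle of the shallow steel dish, and then the spool of thread upright on the middle of the pot's lid.

Things in the scene. Friction and masses are not known exactly. Their poses are not given: they have to be found in the camera images.
- coin_tray: Grey plastic coin-roll tray, 100 x 116 mm, fixed. Origin: middle of its underside, z up. Two troughs run along its x axis, centre lines at y = +28 mm (already holds a roll) and y = -28 mm (empty); trough floor 4 mm above the origin, 90 mm long, 42 mm wide. Ribs beside the troughs and end walls across them stand 12 mm above the origin, the end walls' corners 18 mm.
- sitting_roll: Paper roll of coins, 25 mm thick and 68 mm long, that lies already in the coin tray's trough at y = +28 mm and stays there. Origin at the middle of its underside; its length runs along its y axis.
- coin_roll: The loose paper roll of coins, lying on the washer top, 25 mm thick and 68 mm long, about 0.16 kg. Origin at the middle of its underside; its length runs along its y axis, so it is gripped across its x axis. Belongs in the empty trough of the coin tray.
- bottle_rack: Low plywood rack, 80 mm (x) by 150 mm (y), 36 mm high, fixed. Origin: middle of its underside, z up. Upper board (28 to 36 mm above the origin) with two round holes, at x = 0: the smaller, 46 mm across, at y = +33 mm, the larger, 58 mm across, at y = -33 mm. Below it the base board, top 6 mm above the origin, on which the bottles stand.
- dropper_bottle: Small brown glass bottle with a black rubber dropper on top, standing upright, 102 mm tall, body 33 mm across (round) up to 70 mm high, neck 24 mm across from there to 77 mm, then the thin dropper bulb. Origin at the middle of its underside, z up. Belongs in the smaller hole of the rack.
- rollon_bottle: Stocky stain roll-on bottle with a wide domed cap, standing upright, 106 mm tall, oval in plan: 36 mm along its x axis, 42 mm along its y axis. Origin at the middle of its underside, z up; it can be gripped across x or y at mid height. Belongs in the larger hole of the rack.
- mending_dish: Shallow round steel dish, fixed to the washer top, 90 mm across the rim, 11 mm high. Its flat floor, about 78 mm across, is 3 mm above the origin, which lies at the middle of its underside. Place of the button pot and the thread.
- button_pot: Round squat pot of buttons with a flat screw lid, standing, 58 mm across and 50 mm tall, about 0.09 kg. Origin at the middle of its underside, z up; the lid's top is 50 mm above it.
- thread_spool: Spool of thread with a round flange at each end, standing on end, 32 mm across and 41 mm tall, about 0.025 kg. Origin at the middle of its underside, z up.
There are look-alikes about, which are no part of the job. Leave any black or orange look-alike of the thread_spool alone.

How it is judged:
At the end, for the whole second after the job is handed in: Loose roll flat in the empty trough (13 mm), the other still in its own; dropper bottle upright in the small hole (10 mm), roll-on in the large (12 mm), both on the base board; pot flat in the dish (13 mm) with the spool upright on its lid (14 mm). All released and at rest (x of coin_roll in the frame of coin_tray between -0.013 and 0.013 m and y of coin_roll in the frame of coin_tray between -0.041 and -0.015 m and z of coin_roll in the frame of coin_tray between 0 and 0.008 m and angle between the y axis of coin_roll and the x axis of coin_tray, either way round below 0.3 rad and x of sitting_roll in the frame of coin_tray between -0.015 and 0.015 m and y of sitting_roll in the frame of coin_tray between 0.016 and 0.04 m and z of sitting_roll in the frame of coin_tray between 0 and 0.008 m and x of dropper_bottle in the frame of bottle_rack between -0.01 and 0.01 m and y of dropper_bottle in the frame of bottle_rack between 0.023 and 0.043 m and z of dropper_bottle in the frame of bottle_rack between 0.001 and 0.011 m and angle between each of dropper_bottle, rollon_bottle's own z axis and vertical below 0.12 rad and x of rollon_bottle in the frame of bottle_rack between -0.012 and 0.012 m and y of rollon_bottle in the frame of bottle_rack between -0.045 and -0.021 m and z of rollon_bottle in the frame of bottle_rack between 0.001 and 0.011 m and horizontal distance between button_pot and mending_dish below 0.013 m and z of button_pot in the frame of mending_dish between -0.001 and 0.007 m and angle between each of button_pot, thread_spool's own z axis and vertical below 0.1 rad and horizontal distance between thread_spool and button_pot below 0.014 m and z of thread_spool in the frame of button_pot between 0.045 and 0.056 m and linear speed of each of coin_roll, dropper_bottle, rollon_bottle, button_pot, thread_spool below 0.02 m/s); the robot touches nothing.
It fails at once if the coin roll already in the tray is pushed out of place (over 20 mm) (distance of sitting_roll from where it was at the start of the episode above 0.02 m).
It fails at once if a bottle is tipped over (beyond 0.7 rad) (angle between any of dropper_bottle, rollon_bottle's own z axis and vertical above 0.7 rad).
It also fails if it takes over 136 s, if anything falls off the work surface, if the arm or the gripper's body presses on something with over 40 N, if the wrist force passes 120 N, or if a joint passes its speed limit or range.

## Working session

There is one attempt and no reset: what is moved stays moved. The work goes in short steps, Python scripts to look and compute and a shell command to move; the robot and the scene stay as the last step left them, time stands still between calls to the robot, and variables do not carry over. Pictures are saved under pics/ and viewed, at most 17 in all, crops included, and the job is handed in when it is done.

```bash
ls; mkdir -p pics; python3 - <<'E'
from rig import *
import cv2
for n in ("top","side"):
    im=capture(n); cv2.imwrite(f"pics/{n}0.png",im[:,:,::-1]); print(camera_model(n))
    for t in "coin_tray sitting_roll coin_roll bottle_rack dropper_bottle rollon_bottle mending_dish button_pot thread_spool".split():
        print(n,t,[(round(d["score"],2),[int(v) for v in d["at"]]) for d in recognise(t,n)])
print(observe())
E
```

```text
pics
{'vertical_fov': 43.092335715034544, 'cx': 324.1408865911249, 'cy': 243.07052294696044, 'rvec': array([ 2.17961766, -2.1442619 ,  0.12713926]), 'tvec': array([0.05543128, 0.50909964, 1.47055006])}
top coin_tray [(0.76, [464, 239])]
top sitting_roll [(0.59, [447, 238])]
top coin_roll [(0.49, [259, 278])]
top bottle_rack [(0.56, [319, 212])]
top dropper_bottle [(0.52, [414, 280])]
top rollon_bottle [(0.69, [388, 224]), (0.43, [318, 213])]
top mending_dish [(0.6, [198, 248])]
top button_pot [(0.73, [354, 269])]
top thread_spool [(0.52, [309, 270]), (0.51, [369, 192]), (0.43, [218, 288])]
{'vertical_fov': 43.83911871989035, 'cx': 311.73590935214156, 'cy': 232.1137351030019, 'rvec': array([ 0.7742063 ,  2.53045033, -1.15996776]), 'tvec': array([ 0.38939159, -0.19232252,  1.49304563])}
side coin_tray [(0.6, [222, 167]), (0.23, [314, 204])]
side sitting_roll [(0.88, [236, 170])]
side coin_roll [(0.57, [392, 272])]
side bottle_rack [(0.82, [284, 253])]
side dropper_bottle [(0.82, [293, 167])]
side rollon_bottle [(0.61, [255, 197])]
side mending_dish []
side button_pot [(0.75, [315, 202]), (0.66, [236, 172])]
side thread_spool [(0.76, [352, 240]), (0.61, [226, 230])]
{'t': 1.0, 'q': array([ 1.01204941e+00,  2.75861248e-01,  1.50491395e+00,  3.47560900e-06,
        1.36073130e+00, -1.20965908e-01]), 'dq': array([ 0.00070568,  0.00063871,  0.002032  , -0.00026542, -0.00064751,
       -0.00060922]), 'joint_torque': array([ 2.14509137e-04, -4.04484808e+01, -2.37503153e+01,  7.02005904e-02,
        2.50823179e-02,  2.97559916e-05]), 'tool_pos': array([0.24375482, 0.52079516, 0.16600956]), 'orientation': array([6.82182162e-01, 3.06660587e+00, 1.29375943e-04]), 'ft_force': array([-0.60887797,  0.08492676, -0.33572706]), 'ft_torque': array([ 0.00289027, -0.01062967,  0.0167291 ]), 'gripper_force': 0.0, 'finger_gap': 1.0018929529841667}
```

View pics/top0.png

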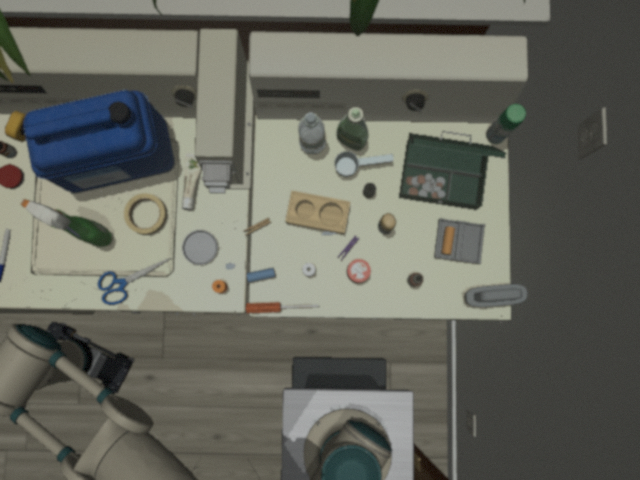

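View pics/side0.png

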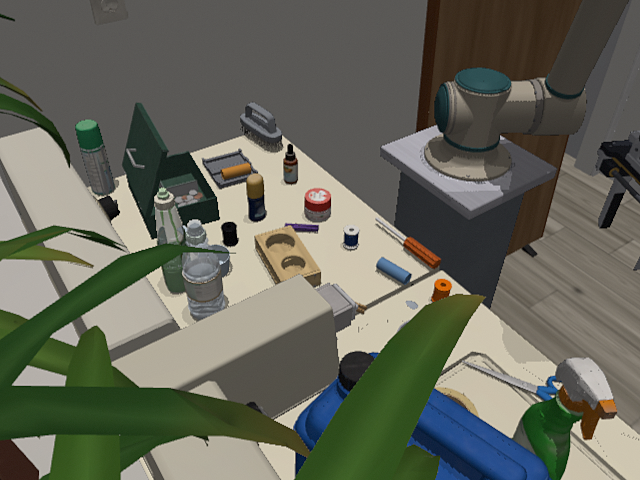

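The top view shows the dish at (200,248), the loose blue roll at (260,275), the blue spool at (309,270) with black and orange look-alikes at (369,190) and (219,287), the pot at (358,271), and the dropper at (415,280). It also shows the roll-on at (388,224), the rack at (318,212) and the tray at (460,241). The side view shows the same layout. Next I'll fit the models to the silhouettes.

```bash
cat > h.py <<'E'
import numpy as np, cv2
from scipy.optimize import minimize
from scipy.spatial.transform import Rotation as R
from rig import *
def K(m):
    f=240/np.tan(np.radians(m["vertical_fov"])/2); return np.array([[f,0,m["cx"]],[0,f,m["cy"]],[0,0,1]])
def proj(P,m): return cv2.projectPoints(np.asarray(P,float).reshape(-1,3),m["rvec"],m["tvec"],K(m),None)[0].reshape(-1,2)
def ray(px,z,m):
    A=cv2.Rodrigues(m["rvec"])[0]; c=-A.T@m["tvec"]; d=A.T@np.linalg.inv(K(m))@[*px,1]
    return c+d*(z-c[2])/d[2]
a=np.linspace(0,2*np.pi,32,endpoint=False)
def cyl(*s): return np.vstack([np.c_[rx*np.cos(a),ry*np.sin(a),0*a+z] for rx,ry,z in s])/1e3
def box(x,y,z0,z1): return np.array([[i*x/2,j*y/2,k] for i in(-1,1) for j in(-1,1) for k in(z0,z1)])/1e3
roll=np.c_[12.5*np.cos(a),0*a-34,12.5+12.5*np.sin(a)]/1e3
M=dict(coin_roll=np.vstack([roll,roll*[1,-1,1]]),coin_tray=box(100,116,0,14),bottle_rack=box(80,150,0,36),
 dropper_bottle=cyl((16.5,16.5,0),(16.5,16.5,70),(6,6,102)),rollon_bottle=cyl((18,21,0),(18,21,90),(8,8,106)),
 mending_dish=cyl((40,40,0),(45,45,11)),button_pot=cyl((29,29,0),(29,29,50)),thread_spool=cyl((16,16,0),(16,16,41)))
M["sitting_roll"]=M["coin_roll"]
def hull(name,p,m,z=0.):
    Q=M[name]@R.from_euler('z',p[2]).as_matrix().T+[p[0],p[1],z]
    return cv2.convexHull(proj(Q,m).astype(np.float32))
def fit(name,p0,views,z=0.,yaw=True):
    """views: [(camera_model, mask)]; intersection over union of the drawn hull and the mask"""
    def cost(p):
        s=0
        for m,k in views:
            im=np.zeros((1920,2560),np.uint8); cv2.fillPoly(im,[np.round(hull(name,p,m,z)*4+1.5).astype(np.int32)],1)
            k4=big[id(k)]; s-=(im&k4).sum()/max((im|k4).sum(),1)
        return s/len(views)
    big={id(k):np.kron(k.astype(np.uint8),np.ones((4,4),np.uint8)) for _,k in views}
    p0=np.array(p0,float); d=[[0,0,0],[.02,0,0],[0,.02,0]]+([[0,0,.25]] if yaw else [])
    f=(lambda v:cost(v)) if yaw else (lambda v:cost([*v,p0[2]]))
    n=3 if yaw else 2
    r=minimize(f,p0[:n],method='Nelder-Mead',options=dict(initial_simplex=p0[:n]+np.array(d)[:,:n],xatol=2e-4,fatol=1e-4))
    return r.x if yaw else np.r_[r.x,p0[2]],-r.fun
def go(x,y,z,yaw=None):
    """prints tool-axis shift and turn in units from here; yaw = direction of tool y (closing line) in world, mod pi"""
    s=observe(); A=R.from_rotvec(s["orientation"]).as_matrix()
    t=0.
    if yaw is not None:
        cur=np.arctan2(A[1,1],A[0,1]); t=(cur-yaw+np.pi/2)%np.pi-np.pi/2   # tool z down: + roll lowers world yaw
    B=A@R.from_euler('z',t).as_matrix()
    d=np.array([x,y,z])-s["tool_pos"]
    print("turn first",np.round(np.degrees(t)/6,2),"then shift",np.round(B.T@d/.05,2),"| no-turn shift",np.round(A.T@d/.05,2),"q6",np.round(s["q"][5],2),"yaw",np.round(np.arctan2(A[1,1],A[0,1]),3),"t",s["t"])
E
cat > est.py <<'E'
from h import *
at=dict(coin_roll=(260,275),thread_spool=(309,270),button_pot=(358,271),dropper_bottle=(415,280),rollon_bottle=(388,224),bottle_rack=(318,212),coin_tray=(460,241),mending_dish=(200,248),sitting_roll=(449,239))
ms={n:camera_model(n) for n in("top","side")}
yaw0=dict(coin_roll=1.6,bottle_rack=-.1,coin_tray=-.1,sitting_roll=0)
capture("top");capture("side"); res={}
vis={n:capture(n)[:,:,::-1].copy() for n in ms}
for t,p in at.items():
    g=ray(p,.02,ms["top"]); V=[]
    for n,m in ms.items():
        e=proj(g,m)[0]
        c=[d for d in silhouettes(t,n) if np.hypot(*(np.array(d["at"])-e))<25]
        if c: V.append((n,m,c[0]["region"]))
    z=.004 if t=="sitting_roll" else 0
    for sel in ("top","side","both"):
        v=[(m,k) for n,m,k in V if sel in(n,"both")]
        if not v: continue
        p,s=fit(t,[g[0],g[1],yaw0.get(t,0)],v,z,t in yaw0)
        print(t,sel,np.round(p,4),round(s,3))
    for n,m in ms.items(): cv2.polylines(vis[n],[hull(t,p,m,z).astype(np.int32)],True,(0,0,255),1)
o=np.hstack([vis["top"][170:330,150:540],]);cv2.imwrite("pics/v.png",np.vstack([cv2.resize(vis["top"][180:330,170:500],(792,360)),cv2.resize(vis["side"][130:300,180:480],(792,449))])[:600] if 0 else cv2.resize(vis["top"][180:320,170:510],(800,330)))
E
python3 est.py
```

```text
coin_roll top [0.4282 0.2199 0.2251] 0.929
coin_roll side [0.4312 0.2233 0.2042] 0.942
coin_roll both [0.4288 0.2209 0.2296] 0.863
thread_spool top [0.4423 0.1003 0.    ] 0.941
thread_spool side [0.4467 0.1045 0.    ] 0.903
thread_spool both [0.4425 0.1005 0.    ] 0.873
button_pot top [ 0.4406 -0.0211  0.    ] 0.947
button_pot side [ 0.4439 -0.0172  0.    ] 0.912
button_pot both [ 0.4409 -0.0207  0.    ] 0.911
dropper_bottle top [ 0.4212 -0.1593  0.    ] 0.829
dropper_bottle side [ 0.43   -0.1512  0.    ] 0.805
dropper_bottle both [ 0.4224 -0.1611  0.    ] 0.801
rollon_bottle top [ 0.5535 -0.0886  0.    ] 0.886
rollon_bottle side [ 0.5582 -0.0873  0.    ] 0.928
rollon_bottle both [ 0.5562 -0.0892  0.    ] 0.88
bottle_rack top [ 0.5861  0.0809 -0.1643] 0.971
bottle_rack side [ 0.5895  0.084  -0.168 ] 0.814
bottle_rack both [ 0.5871  0.0808 -0.1688] 0.883
coin_tray top [ 0.5206 -0.275  -0.1184] 0.809
coin_tray side [ 0.5271 -0.2693 -0.1204] 0.698
coin_tray both [ 0.5232 -0.2734 -0.1248] 0.715
mending_dish top [0.4945 0.3743 0.    ] 0.97
mending_dish both [0.4945 0.3743 0.    ] 0.97
sitting_roll top [ 0.5207 -0.2451  1.4131] 0.928
sitting_roll side [ 0.5262 -0.2392  1.3595] 0.909
sitting_roll both [ 0.5219 -0.2444  1.417 ] 0.824
```

View pics/v.png

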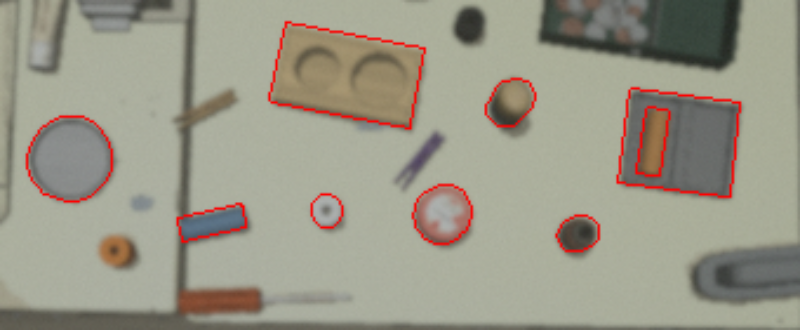

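```bash
python3 - <<'E'
from h import *
go(.43,.2215,.2,.217)
E
```

```text
turn first 8.75 then shift [-6.65  2.35 -0.68] | no-turn shift [-5.91 -3.84 -0.68] q6 -0.12 yaw 1.133 t 2.1
```

```bash
python3 -m inch '[0,0,-0.2,1,0,0,-0.2,1,0,0,-0.2,1,0,0,0,1,0,0,0,1]' 0; python3 -m inch '[0,0,0,1,0,0,0,1,0,0,0,1,0,0,0,0.75,-0.95,0.34,0,0]'; python3 -m inch '[-0.95,0.34,0,0,-0.95,0.34,0,0,-0.95,0.34,0,0,-0.95,0.34,0,0,-0.95,0.34,0,0]'; python3 -m inch '[-0.95,0.31,0,0,0,0,0,0,0,0,0,0]'; cat > w.py <<'E'
import sys
from h import *
# wrist look: name x y yaw z
m=camera_model("wrist"); im=capture("wrist"); b=im[:,:,::-1].copy()
for arg in sys.argv[2:]:
    t,x,y,yaw,z=arg.split(","); p=[float(x),float(y),float(yaw)]; z=float(z); e=hull(t,p,m,z).reshape(-1,2).mean(0)
    c=silhouettes(t,"wrist"); c=[d for d in c if np.hypot(*(np.array(d["at"])-e))<70]
    if not c: print(t,"none",e); continue
    q,s=fit(t,p,[(m,c[0]["region"])],z,p[2]!=0); print(t,np.round(q,4),round(s,3),c[0]["at"],e)
    cv2.polylines(b,[hull(t,q,m,z).astype(np.int32)],True,(0,0,255),1)
cv2.imwrite("pics/"+sys.argv[1],b)
E
python3 w.py w1.png coin_roll,.43,.2215,.217,0 thread_spool,.4445,.1025,0,0 bottle_rack,.588,.082,-.167,0 mending_dish,.4945,.3743,0,0; python3 -c "
from h import *
go(.43,.2215,.012,.217)"
```

```text
t: 2.72
tool_pos: [0.2438, 0.5209, 0.1962]
orientation: [1.457, 2.783, 0.001]
ft_force: [-0.3, -0.8, -0.2]
finger_gap: 0.998
gripper_force: 0.0
t: 3.35
tool_pos: [0.27, 0.4797, 0.1956]
orientation: [-1.963, -2.451, -0.001]
ft_force: [0.5, -0.2, 0.0]
finger_gap: 1.005
gripper_force: 0.0
t: 3.98
tool_pos: [0.4055, 0.263, 0.1962]
orientation: [1.968, 2.449, 0.001]
ft_force: [0.3, 0.3, 0.2]
finger_gap: 0.999
gripper_force: 0.0
t: 4.35
tool_pos: [0.4298, 0.2216, 0.196]
orientation: [-1.969, -2.447, -0.0]
ft_force: [-1.0, 0.5, 0.2]
finger_gap: 0.999
gripper_force: 0.0
coin_roll [0.4278 0.2211 0.2203] 0.964 [309.3, 218.5] [312.71616 217.4594 ]
thread_spool [0.4421 0.1021 0.    ] 0.951 [302.7, 326.2] [302.32645 326.87088]
bottle_rack [ 0.5812  0.0612 -0.1153] 0.354 [408.5, 403.1] [423.3479  365.49927]
mending_dish [0.4944 0.3763 0.    ] 0.976 [410.1, 78.7] [410.9885   79.17302]
turn first 0.02 then shift [-0.02  0.01  3.68] | no-turn shift [-0.02  0.01  3.68] q6 0.11 yaw 0.219 t 4.6
```

View pics/w1.png

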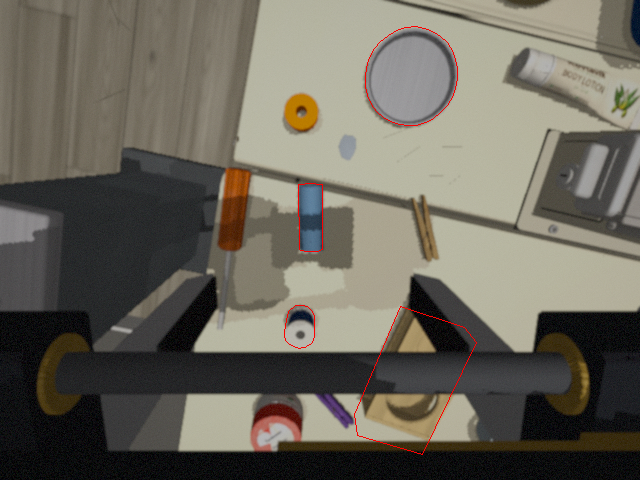

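The wrist view confirms the roll at (311,217), the spool at (300,328) and the dish at (411,77), all within 2 mm of the fits. The screwdriver lies near the roll, so I'll narrow the fingers before going down.

```bash
python3 -m inch '[0,-0.04,0.8,0,0,0,0.8,0,0,0,0.8,0,0,0,0.5,0,0,0,0,0]' 0.45; python3 -m inch '[0,0,0.4,0,0,0,0.3,0,0,0,0.2,0,0,0,0,0,0,0,0,0]' ; python3 -m inch '[0,0,0,0,0,0,0,0,0,0,0,0,0,0,0,0,0,0,0,0]' 1; python3 -m inch '[0,0,-0.3,0,0,0,-0.8,0,0,0,-0.9,0,0,0,0,0]'; python3 -c "
from h import *
go(.520,-.300,.1,1.45)"
```

```text
t: 5.22
tool_pos: [0.426, 0.2209, 0.0494]
orientation: [-1.965, -2.448, 0.006]
ft_force: [-1.6, -0.3, 0.3]
finger_gap: 0.556
gripper_force: 0.0
t: 5.85
tool_pos: [0.4288, 0.2213, 0.0067]
orientation: [1.968, 2.448, 0.002]
ft_force: [0.6, -0.4, 0.1]
finger_gap: 0.545
gripper_force: 0.0
t: 6.48
tool_pos: [0.4281, 0.2209, 0.006]
orientation: [-1.968, -2.449, -0.0]
ft_force: [-0.2, -0.2, 0.4]
finger_gap: 0.053
gripper_force: 0.0
t: 6.98
tool_pos: [0.4309, 0.222, 0.1093]
orientation: [1.966, 2.445, 0.011]
ft_force: [-0.1, -0.2, -0.1]
finger_gap: 0.008
gripper_force: 0.0
turn first -11.78 then shift [ -3.02 -10.15   0.17] | no-turn shift [-10.58  -0.51   0.17] q6 0.12 yaw 0.217 t 6.975
```

```bash
python3 w.py w2.png coin_roll,.428,.221,.22,0; python3 -c "
from h import *
print(observe()['finger_gap'])"
```

```text
coin_roll [0.4275 0.222  0.2236] 0.942 [304.0, 231.5] [307.69458 234.50504]
0.0010289705548128083
```

View pics/w2.png

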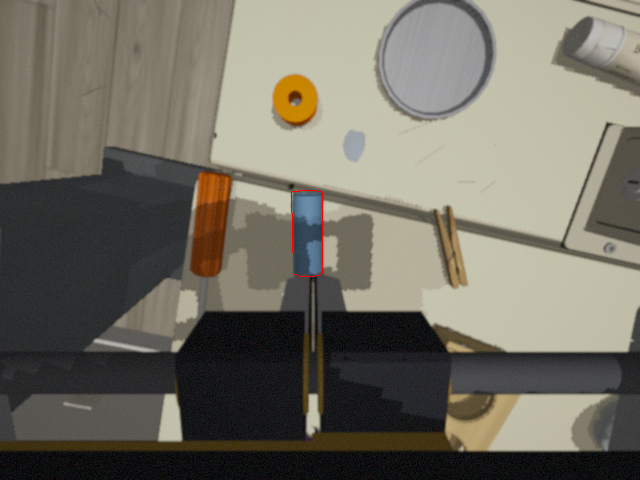

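```bash
python3 -c "
from h import *
m=camera_model('wrist'); s=observe(); print(s['tool_pos'], proj(s['tool_pos'],m), proj(s['tool_pos']+[0,0,.019],m))
A=cv2.Rodrigues(m['rvec'])[0]; print('cam',-A.T@m['tvec'],A[2])
im=capture('side'); cv2.imwrite('pics/s2.png',cv2.resize(im[180:380,260:526,::-1],(798,600)))
m=camera_model('side'); print((proj([s['tool_pos'],[.4275,.222,.0125]],m)-[260,180])*3)
for d in silhouettes('coin_roll','side'):
  print(d['score'],d['at'])
  if d['score']>.4: print(fit('coin_roll',[.43,.22,.22],[(m,d['region'])]))
"
```

```text
[0.42787815 0.22083867 0.10593766] [[312.03943138 267.74561032]] [[311.96413907 277.89455658]]
cam [0.41413122 0.28557969 0.32510535] [ 0.04899568 -0.22436528 -0.97327265]
[[415.67452274 158.95154343]
 [402.66423901 268.76040174]]
0.78 [390.3, 271.3]
(array([0.43153809, 0.22153678, 0.25017365]), np.float64(0.9042963725237972))
```

View pics/s2.png

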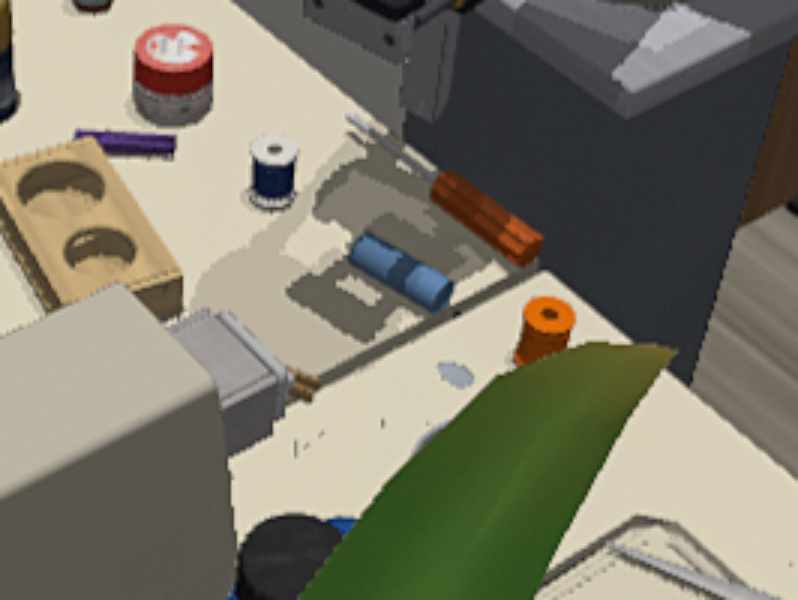

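```bash
python3 -c "
from h import *
s=observe(); 
for n in('side','wrist'):
  m=camera_model(n)
  for z in (0,.019,.03,.04,.05): 
    p=proj(s['tool_pos']+[0,0,z],m)[0]; print(n,z,p,(p-[260,180])*3)
im=capture('wrist'); cv2.imwrite('pics/w3.png',cv2.resize(im[230:330,245:378,::-1],(798,600),interpolation=cv2.INTER_NEAREST))
"
```

```text
side 0 [398.77923975 233.19023616] [416.33771924 159.57070847]
side 0.019 [399.83758788 225.31879907] [419.51276364 135.95639721]
side 0.03 [400.46135862 220.67952022] [421.38407586 122.03856067]
side 0.04 [401.03562009 216.40846526] [423.10686028 109.22539578]
side 0.05 [401.61686521 212.08546959] [424.85059564  96.25640876]
wrist 0 [312.03267532 267.74062914] [156.09802597 263.22188741]
wrist 0.019 [311.85234939 277.89959034] [155.55704817 293.69877103]
wrist 0.03 [311.73265898 284.64254857] [155.19797694 313.92764572]
wrist 0.04 [311.61212089 291.43326229] [154.83636266 334.29978687]
wrist 0.05 [311.47853913 298.95881283] [154.43561738 356.8764385 ]
```

View pics/w3.png

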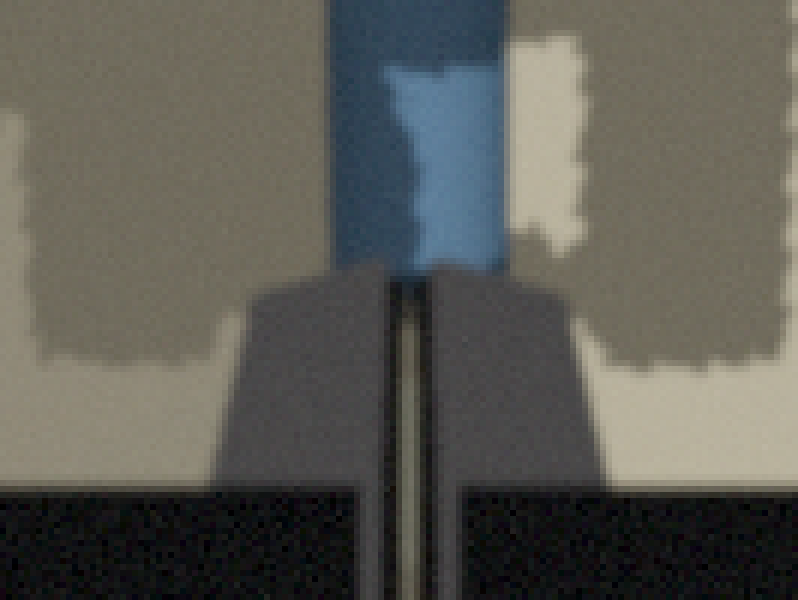

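The side view puts the shut fingertips at about (422,120), and the wrist view agrees. The real tips are therefore about 30 mm higher than the reported TCP, so the fingers closed above the roll without moving it. I'll go lower in small steps and watch the force.

```bash
python3 -m inch '[0,0,0.6,0,0,0,0.7,0,0,0,0.6,0,0,0,0.3,0,0,0,0,0]' 0.45; python3 -m inch '[0,0,0.1,0,0,0,0.05,0,0,0,0.05,0,0,0,0,0]' ; python3 -m inch '[0,0,0.05,0,0,0,0,0]'; python3 -m inch '[0,0,0,0,0,0,0,0,0,0,0,0,0,0,0,0,0,0,0,0]' 1
```

```text
t: 7.85
tool_pos: [0.426, 0.2201, -0.0061]
orientation: [-1.966, -2.446, 0.007]
ft_force: [-0.3, 0.4, 1.1]
finger_gap: 0.499
gripper_force: 0.0
t: 8.35
tool_pos: [0.4281, 0.2209, -0.0139]
orientation: [1.968, 2.449, 0.0]
ft_force: [-0.5, -0.1, -0.0]
finger_gap: 0.547
gripper_force: 0.0
t: 8.6
tool_pos: [0.428, 0.2209, -0.0166]
orientation: [-1.968, -2.449, 0.0]
ft_force: [0.1, -0.6, 0.2]
finger_gap: 0.548
gripper_force: 0.0
t: 9.22
tool_pos: [0.428, 0.2209, -0.0165]
orientation: [-1.968, -2.449, 0.0]
ft_force: [-0.6, -0.6, 0.2]
finger_gap: 0.255
gripper_force: 30.0
```

```bash
python3 -m inch '[0,0,0,0,0,0,0,0]' 0.6; python3 -m inch '[0,0,0.06,0,0,0,0.06,0,0,0,0,0]'; python3 -m inch '[0,0,0,0,0,0,0,0,0,0,0,0,0,0,0,0]' 1;  python3 -m inch '[0,0,-0.3,0,0,0,-0.8,0,0,0,-0.9,0,0,0,0,0]'; python3 -c "
from h import *
go(.520,-.300,.08,1.45)"
```

```text
t: 9.48
tool_pos: [0.4282, 0.2209, -0.0165]
orientation: [1.968, 2.449, 0.0]
ft_force: [-0.5, 0.6, 0.1]
finger_gap: 0.398
gripper_force: 0.0
t: 9.85
tool_pos: [0.4278, 0.2208, -0.0229]
orientation: [-1.968, -2.448, 0.001]
ft_force: [-0.5, -0.3, 0.3]
finger_gap: 0.4
gripper_force: 0.0
t: 10.35
tool_pos: [0.4281, 0.2209, -0.0225]
orientation: [-1.968, -2.449, -0.0]
ft_force: [-0.1, 0.0, -0.9]
finger_gap: 0.261
gripper_force: 30.0
t: 10.85
tool_pos: [0.4309, 0.2219, 0.0805]
orientation: [1.966, 2.446, 0.01]
ft_force: [-0.5, -0.6, -2.0]
finger_gap: 0.263
gripper_force: 30.0
turn first -11.78 then shift [ -3.03 -10.15  -0.  ] | no-turn shift [-10.58  -0.51  -0.  ] q6 0.12 yaw 0.217 t 10.85
```

```bash
python3 -m inch '[0,0,-0.2,-1,0,0,-0.4,-1,0,0,-0.4,-1,0,0,-0.2,-1,0,0,0,-1]'; python3 -m inch '[0,0,0,-1,0,0,0,-1,0,0,0,-1,0,0,0,-1,0,0,0,-1]'; python3 -m inch '[0,0,0,-1,0,0,0,-0.78,-0.28,-0.9,0,0,-0.28,-0.9,0,0,-0.28,-0.9,0,0]'; python3 -m inch '[-0.28,-0.92,0,0,-0.28,-0.92,0,0,-0.28,-0.92,0,0,-0.28,-0.92,0,0,-0.28,-0.92,0,0]'; python3 -m inch '[-0.28,-0.92,0,0,-0.28,-0.93,0,0,-0.23,-1,0,0,0,0,0,0,0,0,0,0]';python3 w.py w4.png coin_tray,.5225,-.273,-.12,0; python3 -c "
from h import *
go(.520,-.300,-.009,1.45)"
```

```text
t: 11.48
tool_pos: [0.4276, 0.2207, 0.1365]
orientation: [-1.262, -2.876, 0.001]
ft_force: [0.3, 0.5, -1.0]
finger_gap: 0.263
gripper_force: 30.0
t: 12.1
tool_pos: [0.4268, 0.2204, 0.1355]
orientation: [-0.474, -3.102, 0.003]
ft_force: [-0.4, -0.4, -1.7]
finger_gap: 0.265
gripper_force: 30.0
t: 12.72
tool_pos: [0.4524, 0.0806, 0.1356]
orientation: [-0.188, -3.133, 0.0]
ft_force: [0.7, 0.4, -0.9]
finger_gap: 0.265
gripper_force: 30.0
t: 13.35
tool_pos: [0.4944, -0.156, 0.1354]
orientation: [-0.19, -3.133, -0.002]
ft_force: [0.4, 1.2, -1.4]
finger_gap: 0.262
gripper_force: 30.0
t: 13.98
tool_pos: [0.5163, -0.3, 0.1355]
orientation: [-0.19, -3.133, -0.005]
ft_force: [0.2, 0.3, -2.4]
finger_gap: 0.264
gripper_force: 30.0
coin_tray [ 0.521  -0.2742 -0.1289] 0.572 [348.4, 210.4] [342.85794 211.39787]
turn first 0.01 then shift [-0.07 -0.01  2.91] | no-turn shift [-0.07 -0.01  2.91] q6 -2.09 yaw 1.451 t 14.075
```

View pics/w4.png

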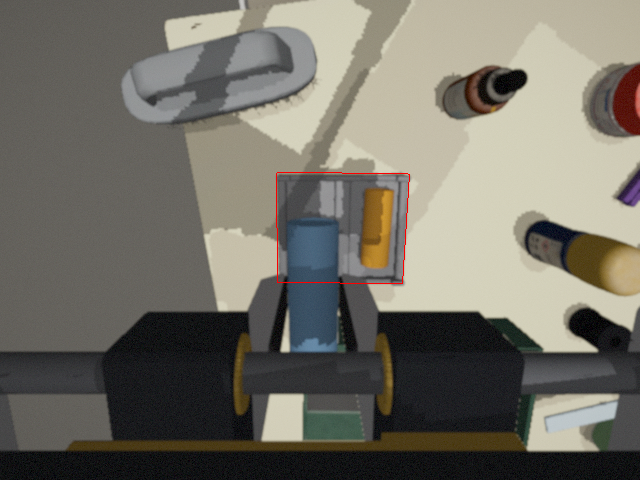

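The tray sits at (343,230) in the wrist view, with the orange roll at (376,228). The held roll lines up with the empty trough at (315,230).

```bash
python3 -m inch '[-0.05,0,0.6,0,0,0,0.8,0,0,0,0.8,0,0,0,0.4,0,0,0,0,0]'; python3 -m inch '[0,0,0.15,0,0,0,0.14,0,0,0,0.1,0,0,0,0,0,0,0,0,0]';  python3 -m inch '[0,0,0,0,0,0,0,0,0,0,0,0]' 0.55; python3 -m inch '[0,0,-0.3,0,0,0,-0.9,0,0,0,-1,0,0,0,-1,0,0,0,0,0]'; python3 -m inch '[0,0,-1,0,0,0,-0.5,0,0,0,0,0]' 0; python3 - <<'E'
from h import *
m=camera_model("top"); capture("top")
print(observe()["tool_pos"])
for t in("coin_roll","sitting_roll","dropper_bottle"):
  for d in silhouettes(t,"top"): print(t,d["score"],d["at"],fit(t,[*ray(d["at"],.02,m)[:2],1.4],[(m,d["region"])],.004 if "roll" in t else 0, "roll" in t))
go(.424,-.157,.1,0.)
go(.424,-.157,.1,1.57)
E
```

```text
t: 14.7
tool_pos: [0.5186, -0.2991, 0.006]
orientation: [-0.187, -3.133, -0.004]
ft_force: [-0.3, -0.0, -0.3]
finger_gap: 0.262
gripper_force: 30.0
t: 15.32
tool_pos: [0.5201, -0.3016, -0.0119]
orientation: [0.189, 3.136, -0.0]
ft_force: [-0.4, -1.0, -0.9]
finger_gap: 0.263
gripper_force: 30.0
t: 15.7
tool_pos: [0.5201, -0.3015, -0.0118]
orientation: [0.189, 3.135, -0.0]
ft_force: [-0.5, -0.4, 0.6]
finger_gap: 0.451
gripper_force: 0.0
t: 16.32
tool_pos: [0.5228, -0.3035, 0.154]
orientation: [0.188, 3.127, -0.01]
ft_force: [-0.7, -0.5, -0.9]
finger_gap: 0.447
gripper_force: 0.0
t: 16.7
tool_pos: [0.5207, -0.3019, 0.2246]
orientation: [0.189, 3.133, -0.003]
ft_force: [0.0, -0.7, -0.5]
finger_gap: 0.737
gripper_force: 0.0
[ 0.51979863 -0.30126837  0.22275402]
coin_roll 0.8 [471.8, 241.8] (array([ 0.51832833, -0.30250836,  1.47069643]), np.float64(0.8624742268041237))
sitting_roll 0.72 [446.7, 237.8] (array([ 0.52101474, -0.24414838,  1.42371007]), np.float64(0.9116719242902208))
dropper_bottle 0.72 [412.0, 278.6] (array([ 0.42048288, -0.15909509,  1.4       ]), np.float64(0.7843137254901961))
turn first 13.85 then shift [ 2.87 -1.89  2.43] | no-turn shift [2.22 2.62 2.43] q6 -2.09 yaw 1.45 t 16.9
turn first -1.14 then shift [1.89 2.87 2.43] | no-turn shift [2.22 2.62 2.43] q6 -2.09 yaw 1.45 t 16.9
```

```bash
python3 -m inch '[0.44,0.52,0.1,0,0.44,0.52,0.2,0,0.44,0.52,0.2,0,0.44,0.52,0.2,0,0.46,0.54,0.2,0]' 0; python3 -m inch '[0,0,0,0,0,0,0,0]'; python3 w.py w5.png dropper_bottle,.424,-.157,0,0 button_pot,.442,-.019,0,0; python3 -c "
from h import *
go(.424,-.157,.006)"
```

```text
t: 17.52
tool_pos: [0.4239, -0.1566, 0.1761]
orientation: [-0.189, -3.133, -0.002]
ft_force: [0.2, 0.1, 0.3]
finger_gap: 0.999
gripper_force: 0.0
t: 17.77
tool_pos: [0.4259, -0.1586, 0.1776]
orientation: [0.189, 3.136, -0.001]
ft_force: [-0.3, 0.4, 1.0]
finger_gap: 0.999
gripper_force: 0.0
dropper_bottle [ 0.4186 -0.1592  0.    ] 0.891 [311.1, 220.2] [314.0923  223.95398]
button_pot none [459.5238  222.15459]
turn first 0.0 then shift [0.05 0.03 3.44] | no-turn shift [0.05 0.03 3.44] q6 -1.96 yaw 1.45 t 17.925
```

View pics/w5.png

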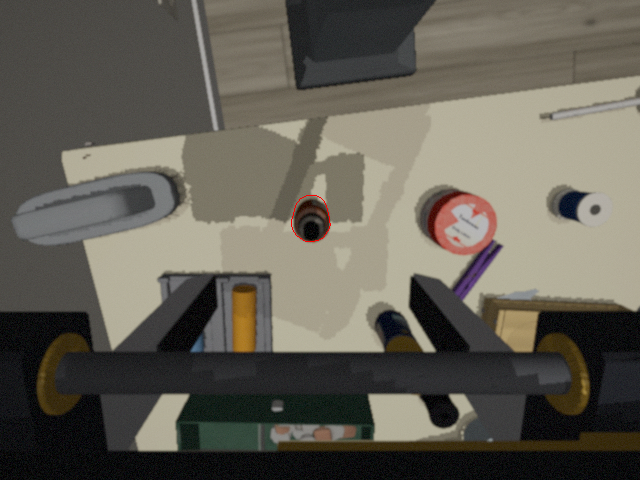

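The dropper stands at (311,220) and the pot at (462,222). I'll grasp the bottle high on its body.

```bash
python3 -m inch '[0.1,0,0.7,0,0,0,0.9,0,0,0,0.9,0,0,0,0.6,0,0,0,0.33,0]'; python3 -m inch '[0,0,0,0,0,0,0,0,0,0,0,0,0,0,0,0,0,0,0,0]' 0.5;  python3 -m inch '[0,0,0,0,0,0,0,0,0,0,0,0]' 1; python3 -m inch '[0,0,0,0,0,0,-0.2,0,0,0,-0.5,0,0,0,-0.8,0,0,0,-0.8,0]'; python3 -c "
from h import *
go(.5935,.115,.13)"
```

```text
t: 18.55
tool_pos: [0.4202, -0.1577, 0.0047]
orientation: [-0.19, -3.134, -0.002]
ft_force: [1.0, 0.2, 0.1]
finger_gap: 1.001
gripper_force: 0.0
t: 19.18
tool_pos: [0.4208, -0.1575, 0.0069]
orientation: [0.189, 3.135, -0.0]
ft_force: [0.9, 0.4, -0.3]
finger_gap: 0.519
gripper_force: 0.0
t: 19.55
tool_pos: [0.4206, -0.1575, 0.0065]
orientation: [0.189, 3.136, -0.0]
ft_force: [0.3, 0.4, 1.0]
finger_gap: 0.332
gripper_force: 30.0
t: 20.18
tool_pos: [0.4203, -0.1572, 0.123]
orientation: [-0.189, -3.136, -0.0]
ft_force: [0.1, -0.5, -0.7]
finger_gap: 0.333
gripper_force: 29.9
turn first 0.0 then shift [-2.78  5.82 -0.14] | no-turn shift [-2.78  5.82 -0.14] q6 -1.96 yaw 1.45 t 20.175
```

```bash
python3 -m inch '[-0.4,0.83,0,0,-0.4,0.83,0,0,-0.4,0.83,0,0,-0.4,0.83,0,0,-0.4,0.83,0,0]'; python3 -m inch '[-0.4,0.83,0,0,-0.36,0.83,0,0,0,0,0,0,0,0,0,0]'; python3 w.py w6.png bottle_rack,.587,.082,-.167,0; python3 - <<'E'
from h import *
go(.5925,.1145,.06)
m=camera_model("side"); im=capture("side")[:,:,::-1].copy(); s=observe()
A=R.from_euler('z',-.167).as_matrix(); c=np.c_[np.cos(a),np.sin(a),0*a]
for y,r in((.033,.023),(-.033,.029)):
    P=(c*r+[0,y,.036])@A.T+[.587,.082,0]; cv2.polylines(im,[proj(P,m).astype(np.int32)],True,(0,0,255),1)
P=c*.0165+s["tool_pos"]*[1,1,0]
for z in (.036,s["tool_pos"][2]-.0065): cv2.polylines(im,[proj(P+[0,0,z],m).astype(np.int32)],True,(255,0,0),1)
w=cv2.imread("pics/w6.png")
cv2.imwrite("pics/s6.png",cv2.hconcat([cv2.resize(im[120:320,200:400],(400,400)),cv2.resize(w,(400,400))]))
E
```

```text
t: 20.8
tool_pos: [0.5454, 0.0379, 0.1221]
orientation: [0.189, 3.135, -0.0]
ft_force: [0.6, 0.3, -0.6]
finger_gap: 0.333
gripper_force: 29.9
t: 21.3
tool_pos: [0.5918, 0.114, 0.1215]
orientation: [-0.188, -3.135, 0.001]
ft_force: [0.1, 0.4, -0.6]
finger_gap: 0.334
gripper_force: 29.9
bottle_rack [ 0.5858  0.0825 -0.1611] 0.856 [263.6, 224.3] [273.99725 216.83899]
turn first 0.0 then shift [-0.01  0.02  1.23] | no-turn shift [-0.01  0.02  1.23] q6 -1.38 yaw 1.449 t 21.4
```

View pics/s6.png

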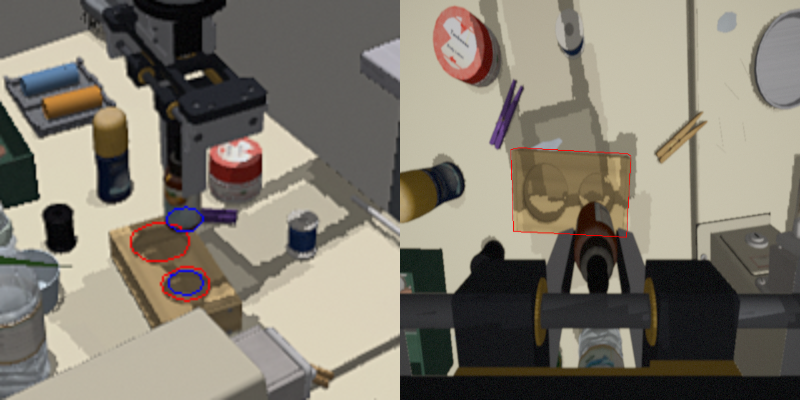

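The blue bottle outline falls inside the small hole at about (186,284) in the side view, and the wrist fit of the rack agrees. The rolls sit correctly in the tray. I'll lower the bottle.

```bash
python3 -m inch '[0,0.02,0.5,0,0,0,0.6,0,0,0,0.3,0,0,0,0.1,0,0,0,0,0]'; python3 -m inch '[0,0,0.15,0,0,0,0.15,0,0,0,0.15,0,0,0,0.1,0,0,0,0,0]'; python3 -m inch '[0,0,0.05,0,0,0,0.03,0,0,0,0,0]'
```

```text
t: 22.08
tool_pos: [0.593, 0.1151, 0.0469]
orientation: [0.19, 3.135, 0.0]
ft_force: [-0.6, 0.2, -0.6]
finger_gap: 0.331
gripper_force: 29.9
t: 22.7
tool_pos: [0.5921, 0.1154, 0.0183]
orientation: [-0.189, -3.135, 0.0]
ft_force: [-0.0, 0.6, -0.5]
finger_gap: 0.331
gripper_force: 29.9
t: 23.08
tool_pos: [0.5926, 0.1154, 0.015]
orientation: [0.189, 3.136, 0.0]
ft_force: [0.3, -0.5, -1.1]
finger_gap: 0.334
gripper_force: 29.9
```

```bash
python3 -m inch '[0,0,0.03,0,0,0,0,0]'; python3 -m inch '[0,0,0,0,0,0,0,0,0,0,0,0]' 0.5; python3 -m inch '[0,0,-0.4,0,0,0,-0.8,0,0,0,-1,0,0,0,-1,0,0,0,0,0]'; python3 - <<'E'
from h import *
m=camera_model("top"); capture("top")
for d in silhouettes("rollon_bottle","top")[:2]: print(d["score"],d["at"])
go(.555,-.088,.17,.0); go(.555,-.088,.17)
E
python3 w.py w7.png rollon_bottle,.555,-.088,0,0 dropper_bottle,.5925,.1145,0,.006
```

```text
t: 23.32
tool_pos: [0.5925, 0.1154, 0.0134]
orientation: [-0.189, -3.136, -0.0]
ft_force: [-0.7, -0.1, -0.9]
finger_gap: 0.332
gripper_force: 29.9
t: 23.7
tool_pos: [0.5927, 0.1154, 0.0136]
orientation: [0.189, 3.136, 0.0]
ft_force: [-0.4, 0.0, 0.5]
finger_gap: 0.501
gripper_force: 0.0
t: 24.32
tool_pos: [0.5957, 0.1157, 0.1784]
orientation: [0.188, 3.126, 0.002]
ft_force: [0.1, -0.8, 0.8]
finger_gap: 0.505
gripper_force: 0.0
0.63 [389.0, 223.1]
turn first 13.85 then shift [-4.07 -0.75  0.07] | no-turn shift [ 0.26 -4.13  0.07] q6 -1.37 yaw 1.45 t 24.425
turn first 0.0 then shift [ 0.26 -4.13  0.07] | no-turn shift [ 0.26 -4.13  0.07] q6 -1.37 yaw 1.45 t 24.425
rollon_bottle [ 0.556  -0.0916  0.    ] 0.878 [71.9, 217.4] [ 77.849884 214.26299 ]
dropper_bottle [0.5907 0.1137 0.    ] 0.895 [308.7, 228.1] [311.66068 228.34691]
```

View pics/w7.png

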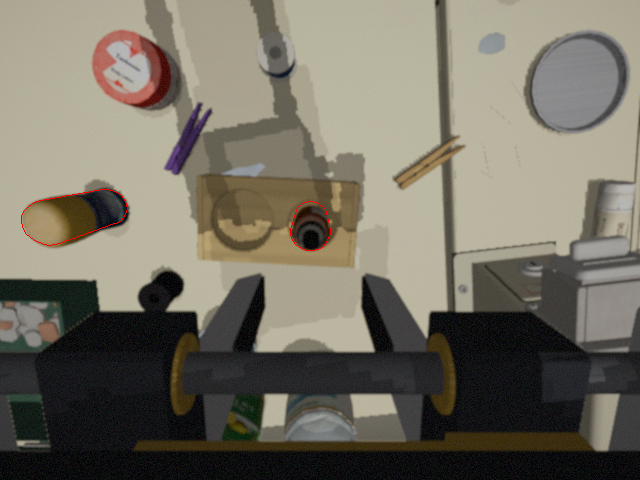

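The dropper stands in the small hole at (311,228). The roll-on stands at (72,217).

```bash
python3 -m inch '[0.05,-0.83,0,0,0.05,-0.83,0,0,0.05,-0.83,0,0,0.05,-0.83,0,0,0.05,-0.83,0,0]' 0; python3 -m inch '[0,0,0,0,0,0,0,0]'; python3 w.py w8.png rollon_bottle,.555,-.088,0.01,0;python3 w.py w8.png rollon_bottle,.555,-.088,1.57,0; python3 -c "
from h import *
go(.556,-.0895,.006)"
```

```text
t: 25.2
tool_pos: [0.554, -0.0901, 0.1718]
orientation: [-0.189, -3.133, -0.001]
ft_force: [0.6, -0.5, -0.1]
finger_gap: 0.983
gripper_force: 0.0
t: 25.45
tool_pos: [0.5548, -0.0885, 0.1724]
orientation: [-0.19, -3.134, -0.002]
ft_force: [-0.1, 1.3, -0.6]
finger_gap: 1.0
gripper_force: 0.0
rollon_bottle [ 0.557  -0.0872  0.1641] 0.864 [315.1, 234.9] [313.07114 231.05933]
rollon_bottle [ 0.556  -0.087   1.8616] 0.965 [313.3, 232.6] [312.4657  230.63441]
turn first 0.0 then shift [-0.02 -0.03  3.34] | no-turn shift [-0.02 -0.03  3.34] q6 -1.73 yaw 1.452 t 25.65
```

```bash
python3 -m inch '[0,0,0.2,-1,0,0,0.4,-1,0,0,0.6,-1,0,0,0.7,-0.9,0,0,0.6,0]'; python3 -m inch '[0,0,0.5,0,0,0,0.32,0,0,0,0,0]'; python3 -m inch '[0,0,0,0,0,0,0,0,0,0,0,0,0,0,0,0,0,0,0,0]' 0.45;  python3 -m inch '[0,0,0,0,0,0,0,0,0,0,0,0]' 1; python3 -m inch '[0,0,0,0,0,0,-0.2,0,0,0,-0.5,0,0,0,-0.8,0,0,0,-0.8,0]'; python3 -c "
from h import *
A=R.from_euler('z',-.165).as_matrix(); p=A@[0,-.033,0]+[.587,.082,0]; print(p)
go(*p[:2],.123)"
```

```text
t: 26.28
tool_pos: [0.5552, -0.0881, 0.0474]
orientation: [0.454, -3.109, -0.0]
ft_force: [-0.1, 0.4, 0.4]
finger_gap: 1.004
gripper_force: 0.0
t: 26.65
tool_pos: [0.5546, -0.0884, 0.0066]
orientation: [0.452, -3.107, -0.002]
ft_force: [-0.5, -0.0, 0.3]
finger_gap: 0.998
gripper_force: 0.0
t: 27.28
tool_pos: [0.5553, -0.0892, 0.0076]
orientation: [-0.451, 3.109, -0.0]
ft_force: [-0.6, 0.6, 0.2]
finger_gap: 0.557
gripper_force: 0.0
t: 27.65
tool_pos: [0.5552, -0.089, 0.0074]
orientation: [0.451, -3.109, -0.0]
ft_force: [0.4, -0.2, 0.2]
finger_gap: 0.36
gripper_force: 30.0
t: 28.28
tool_pos: [0.555, -0.0891, 0.124]
orientation: [0.451, -3.109, -0.0]
ft_force: [0.1, 1.0, -0.7]
finger_gap: 0.362
gripper_force: 30.0
[0.58157967 0.04944819 0.        ]
turn first 0.0 then shift [-1.3   2.51  0.02] | no-turn shift [-1.3   2.51  0.02] q6 -2.14 yaw 1.859 t 28.275
```

```bash
python3 -m inch '[-0.43,0.83,0,0,-0.43,0.83,0,0,-0.44,0.85,0,0,0,0,0,0,0,0,0,0]'; python3 - <<'E'
from h import *
go(.5816,.0494,.0145)
m=camera_model("side"); im=capture("side")[:,:,::-1].copy(); s=observe()
A=R.from_euler('z',-.167).as_matrix(); c=np.c_[np.cos(a),np.sin(a),0*a]
for y,r in((.033,.023),(-.033,.029)):
    P=(c*r+[0,y,.036])@A.T+[.587,.082,0]; cv2.polylines(im,[proj(P,m).astype(np.int32)],True,(0,0,255),1)
P=c*.02+s["tool_pos"]*[1,1,0]
for z in (.036,s["tool_pos"][2]-.0075): cv2.polylines(im,[proj(P+[0,0,z],m).astype(np.int32)],True,(255,0,0),1)
cv2.imwrite("pics/s8.png",cv2.resize(im[100:300,180:400],(660,600)))
E
```

```text
t: 28.9
tool_pos: [0.5818, 0.0493, 0.1227]
orientation: [0.452, -3.109, 0.001]
ft_force: [-1.2, 0.0, -1.5]
finger_gap: 0.365
gripper_force: 30.0
turn first 0.0 then shift [0.   0.01 2.16] | no-turn shift [0.   0.01 2.16] q6 -1.89 yaw 1.86 t 28.9
```

View pics/s8.png

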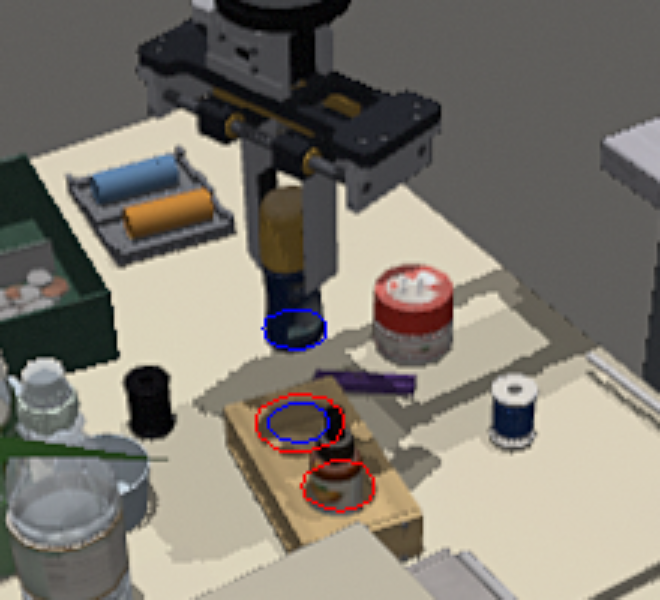

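The roll-on's outline falls inside the large hole at (300,424), and the dropper is upright in the small one. I'll lower the roll-on.

```bash
python3 -m inch '[0,0,0.5,0,0,0,0.6,0,0,0,0.3,0,0,0,0.1,0,0,0,0,0]'; python3 -m inch '[0,0,0.15,0,0,0,0.15,0,0,0,0.15,0,0,0,0.15,0,0,0,0,0]'; python3 -m inch '[0,0,0.03,0,0,0,0.02,0,0,0,0,0]'
```

```text
t: 29.58
tool_pos: [0.5823, 0.0492, 0.0479]
orientation: [-0.45, 3.109, -0.0]
ft_force: [0.6, 0.4, -0.8]
finger_gap: 0.363
gripper_force: 30.0
t: 30.2
tool_pos: [0.5812, 0.0498, 0.0166]
orientation: [0.451, -3.107, -0.001]
ft_force: [-0.7, 0.2, -0.7]
finger_gap: 0.363
gripper_force: 30.0
t: 30.58
tool_pos: [0.582, 0.0497, 0.0151]
orientation: [-0.451, 3.109, 0.0]
ft_force: [-0.3, 0.2, -1.2]
finger_gap: 0.362
gripper_force: 30.0
```

```bash
python3 -m inch '[0,0,0,0,0,0,0,0,0,0,0,0]' 0.48; python3 -m inch '[0,0,-0.4,0,0,0,-0.8,0,0,0,-1,0,0,0,-0.8,0,0,0,0,0]'; python3 w.py w9.png rollon_bottle,.5816,.0494,1.86,0.006 dropper_bottle,.5925,.1145,0,.006 button_pot,.441,-.0195,0,0;python3 -c "
from h import *
go(.441,-.0195,-.01)"
```

```text
t: 30.95
tool_pos: [0.5821, 0.0497, 0.0152]
orientation: [-0.451, 3.109, 0.0]
ft_force: [-0.1, -0.1, -0.5]
finger_gap: 0.517
gripper_force: 0.0
t: 31.58
tool_pos: [0.5845, 0.0496, 0.1688]
orientation: [-0.45, 3.101, -0.002]
ft_force: [0.4, 0.4, -0.5]
finger_gap: 0.522
gripper_force: 0.0
rollon_bottle [0.5835 0.0509 1.9898] 0.968 [315.1, 234.5] [313.80673 229.13956]
dropper_bottle [0.5917 0.1114 0.    ] 0.849 [375.8, 254.9] [380.44666 257.562  ]
button_pot [ 0.4407 -0.0209  0.    ] 0.966 [278.9, 36.8] [282.59546  37.97369]
turn first 0.0 then shift [ 3.06 -0.54  3.47] | no-turn shift [ 3.06 -0.54  3.47] q6 -1.89 yaw 1.859 t 31.775
```

View pics/w9.png

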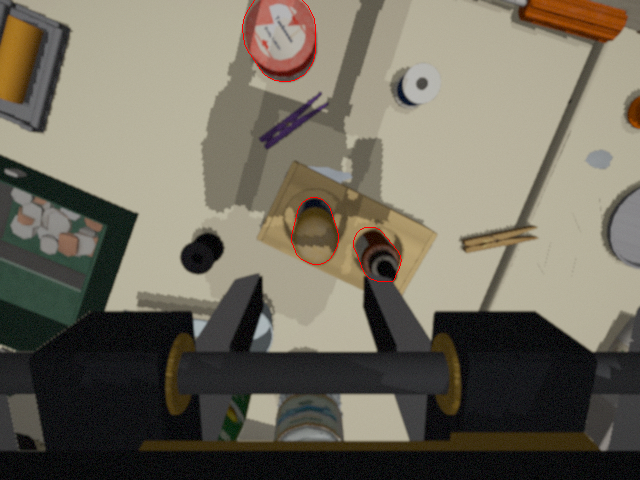

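Both bottles are in their holes, at (315,230) and (378,255). Next is the pot at (280,38).

```bash
python3 -m inch '[0.77,-0.14,0,0,0.77,-0.14,0,0,0.77,-0.13,0,0,0.75,-0.13,0,0,0,0,0.4,0]' 0; python3 -m inch '[0,0,0.8,0,0,0,0.8,0,0,0,0.8,0,0,0,0.5,0,0,0,0.17,0]'; python3 -m inch '[0,0,0,0,0,0,0,0,0,0,0,0,0,0,0,0,0,0,0,0]' 1;  python3 -m inch '[0,0,0,0,0,0,-0.2,0,0,0,-0.5,0,0,0,-0.8,0,0,0,-0.8,0]'; python3 -c "
from h import *
go(.4945,.375,.11)"
```

```text
t: 32.4
tool_pos: [0.4406, -0.0203, 0.1445]
orientation: [0.448, -3.109, 0.0]
ft_force: [0.6, -0.1, -0.3]
finger_gap: 0.99
gripper_force: 0.0
t: 33.02
tool_pos: [0.4403, -0.0192, -0.0109]
orientation: [0.45, -3.104, -0.003]
ft_force: [0.3, -0.8, 0.7]
finger_gap: 0.998
gripper_force: 0.0
t: 33.65
tool_pos: [0.4434, -0.0197, -0.0079]
orientation: [-0.451, 3.108, -0.0]
ft_force: [-0.5, 0.7, 4.6]
finger_gap: 0.612
gripper_force: 30.0
t: 34.28
tool_pos: [0.4423, -0.0196, 0.1077]
orientation: [0.451, -3.108, -0.0]
ft_force: [0.3, -0.4, -1.1]
finger_gap: 0.612
gripper_force: 30.0
turn first 0.0 then shift [-3.24  7.27 -0.05] | no-turn shift [-3.24  7.27 -0.05] q6 -2.06 yaw 1.859 t 34.275
```

```bash
python3 -m inch '[-0.36,0.81,0,0,-0.36,0.81,0,0,-0.36,0.81,0,0,-0.36,0.81,0,0,-0.36,0.81,0,0]';python3 -m inch '[-0.36,0.81,0,0,-0.36,0.81,0,0,-0.36,0.8,0,0,-0.36,0.8,0,0,0,0,0,0]'; python3 -m inch '[0,0,0,0]'; python3 w.py w10.png mending_dish,.4945,.375,0,0 ; python3 -c "
from h import *
go(.4945,.375,0)
cv2.imwrite('pics/s10.png',capture('side')[:,:,::-1])"
```

```text
t: 34.9
tool_pos: [0.4714, 0.2014, 0.1067]
orientation: [0.451, -3.109, 0.0]
ft_force: [0.7, -0.3, -0.9]
finger_gap: 0.61
gripper_force: 30.0
t: 35.52
tool_pos: [0.4949, 0.3776, 0.106]
orientation: [0.456, -3.108, -0.001]
ft_force: [0.7, -0.8, -0.9]
finger_gap: 0.612
gripper_force: 30.0
t: 35.65
tool_pos: [0.4943, 0.3741, 0.1061]
orientation: [0.451, -3.108, 0.002]
ft_force: [-0.1, -0.1, -1.6]
finger_gap: 0.61
gripper_force: 30.0
mending_dish [0.4935 0.3751 0.    ] 0.421 [320.0, 210.8] [313.87967 233.97925]
turn first 0.0 then shift [-0.01  0.03  2.13] | no-turn shift [-0.01  0.03  2.13] q6 -1.32 yaw 1.858 t 35.75
```

View pics/w10.png

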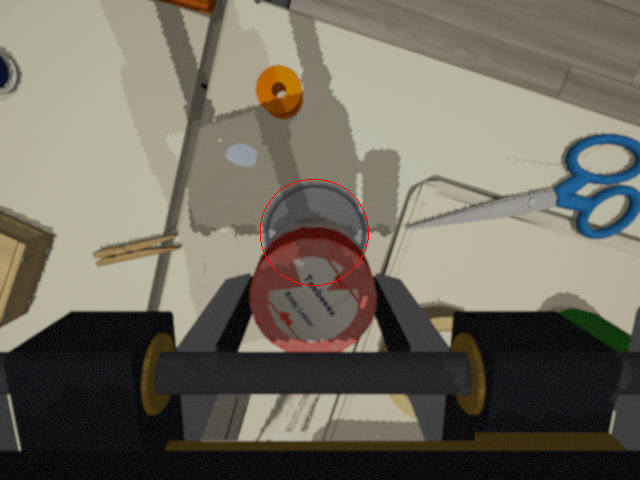

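The dish is centred below the held pot, at (314,234). I'll lower the pot.

```bash
python3 -m inch '[0,0.01,0.6,0,0,0,0.7,0,0,0,0.4,0,0,0,0.2,0,0,0,0,0]';python3 -m inch '[0,0,0.1,0,0,0,0.1,0,0,0,0,0]'; python3 -m inch '[0,0,0.05,0,0,0,0.03,0,0,0,0,0]'
```

```text
t: 36.42
tool_pos: [0.4948, 0.3747, 0.0114]
orientation: [0.449, -3.109, 0.0]
ft_force: [-0.2, -0.1, -1.3]
finger_gap: 0.61
gripper_force: 30.0
t: 36.8
tool_pos: [0.4947, 0.3753, 0.0014]
orientation: [0.451, -3.109, 0.0]
ft_force: [-0.6, -0.0, -1.2]
finger_gap: 0.612
gripper_force: 30.0
t: 37.17
tool_pos: [0.4947, 0.3753, -0.0027]
orientation: [0.451, -3.109, 0.0]
ft_force: [0.3, -0.3, -1.6]
finger_gap: 0.604
gripper_force: 30.0
```

```bash
python3 -m inch '[0,0,0.04,0,0,0,0.02,0,0,0,0,0]'; python3 -m inch '[0,0,0,0,0,0,0,0,0,0,0,0]' 0; python3 -m inch '[0,0,0,0,0,0,-0.4,0,0,0,-0.8,0,0,0,-0.9,0,0,0,-0.9,0]'; python3 -m inch '[0,0,0,0]'; python3 w.py w11.png button_pot,.4945,.375,0,.003;  python3 -c "
from h import *
go(.4425,.102,.12)
m=camera_model('top');capture('top')
for d in silhouettes('thread_spool','top'): print(d['score'],d['at'],fit('thread_spool',[*ray(d['at'],.02,m)[:2],0],[(m,d['region'])],0,False))"
```

```text
t: 37.55
tool_pos: [0.4949, 0.3755, -0.0049]
orientation: [-0.451, 3.109, 0.0]
ft_force: [-1.4, -1.7, 4.0]
finger_gap: 0.614
gripper_force: 30.0
t: 37.92
tool_pos: [0.4949, 0.3754, -0.0057]
orientation: [0.451, -3.109, -0.0]
ft_force: [-0.1, 0.1, -0.1]
finger_gap: 0.892
gripper_force: 0.0
t: 38.55
tool_pos: [0.4947, 0.3753, 0.1457]
orientation: [0.451, -3.109, 0.0]
ft_force: [0.5, -0.0, 0.1]
finger_gap: 1.005
gripper_force: 0.0
t: 38.67
tool_pos: [0.4974, 0.3769, 0.1488]
orientation: [-0.45, 3.101, 0.005]
ft_force: [1.1, 0.2, -0.3]
finger_gap: 1.001
gripper_force: 0.0
button_pot [0.4917 0.3741 0.    ] 0.975 [310.4, 222.0] [311.31372 225.3196 ]
turn first 0.0 then shift [ 2.55 -4.94  0.49] | no-turn shift [ 2.55 -4.94  0.49] q6 -1.32 yaw 1.859 t 38.775
0.71 [307.8, 271.3] (array([0.44266754, 0.10033803, 0.        ]), np.float64(0.9186278420422817))
0.7 [221.6, 287.1] (array([0.39761119, 0.3185402 , 0.        ]), np.float64(0.9358661554548623))
0.63 [370.3, 193.5] (array([ 0.64449392, -0.04767158,  0.        ]), np.float64(0.94368660370759))
0.44 [316.9, 214.3] (array([0.60965954, 0.08220031, 0.        ]), np.float64(0.107541276215975))
```

View pics/w11.png

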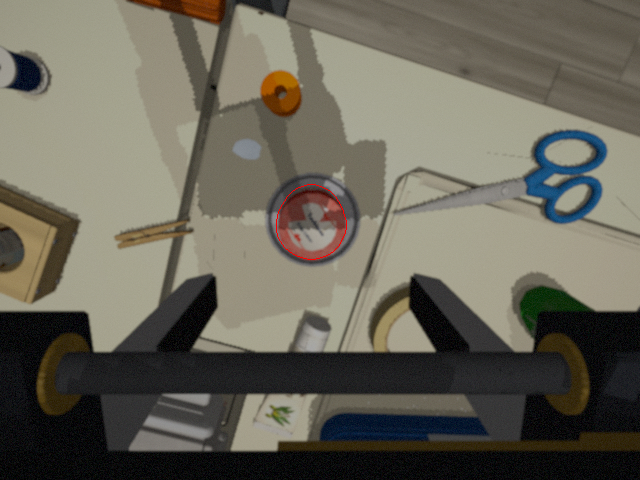

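The pot stands flat in the dish at (311,222). The spool is next.

```bash
python3 -m inch '[0.42,-0.82,0,0,0.42,-0.82,0,0,0.42,-0.82,0,0,0.42,-0.82,0,0,0.42,-0.82,0,0]' 0.3;python3 -m inch '[0.42,-0.82,0,0,0,0,0,0,0,0,0,0]'; python3 w.py w12.png thread_spool,.4425,.1015,0,0;  python3 -c "
from h import *
go(.4425,.1015,-.016)"
```

```text
t: 39.5
tool_pos: [0.4508, 0.1474, 0.1428]
orientation: [0.451, -3.106, 0.0]
ft_force: [1.3, -1.0, -0.4]
finger_gap: 0.698
gripper_force: 0.0
t: 39.88
tool_pos: [0.4436, 0.1041, 0.1436]
orientation: [0.449, -3.108, -0.001]
ft_force: [0.8, -0.3, 0.4]
finger_gap: 0.699
gripper_force: 0.0
thread_spool [0.4422 0.1021 0.    ] 0.969 [312.2, 229.5] [310.15515 227.15744]
turn first 0.0 then shift [ 0.04 -0.06  3.2 ] | no-turn shift [ 0.04 -0.06  3.2 ] q6 -1.78 yaw 1.86 t 39.975
```

```bash
python3 -m inch '[0.03,-0.05,0.6,0,0,0,0.8,0,0,0,0.8,0,0,0,0.6,0,0,0,0.4,0]'; python3 -m inch '[0,0,0,0,0,0,0,0]'; python3 -m inch '[0,0,0,0,0,0,0,0,0,0,0,0,0,0,0,0,0,0,0,0]' 1;  python3 -m inch '[0,0,-0.2,0,0,0,-0.5,0,0,0,-0.8,0,0,0,-0.8,0,0,0,-0.3,0]'; python3 -c "
from h import *
go(.494,.375,.11)"
```

```text
t: 40.6
tool_pos: [0.4424, 0.1021, -0.0173]
orientation: [0.453, -3.107, -0.001]
ft_force: [0.9, 0.1, 0.3]
finger_gap: 0.701
gripper_force: 0.0
t: 40.85
tool_pos: [0.444, 0.1016, -0.0151]
orientation: [-0.452, 3.108, 0.0]
ft_force: [-0.1, 1.4, 0.7]
finger_gap: 0.701
gripper_force: 0.0
t: 41.48
tool_pos: [0.4433, 0.1009, -0.0153]
orientation: [-0.45, 3.109, 0.0]
ft_force: [-0.1, 0.4, 3.0]
finger_gap: 0.329
gripper_force: 30.0
t: 42.1
tool_pos: [0.4448, 0.101, 0.1175]
orientation: [-0.45, 3.104, -0.001]
ft_force: [0.6, -0.9, -1.2]
finger_gap: 0.327
gripper_force: 30.0
turn first 0.0 then shift [-2.5   4.98  0.16] | no-turn shift [-2.5   4.98  0.16] q6 -1.79 yaw 1.859 t 42.1
```

```bash
python3 -m inch '[-0.42,0.83,0,0,-0.42,0.83,0,0,-0.42,0.83,0,0,-0.42,0.83,0,0,-0.42,0.83,0,0]';python3 -m inch '[-0.4,0.83,0,0,0,0,0,0,0,0,0,0]'; python3 w.py w13.png button_pot,.494,.375,0,.003;  python3 -c "
from h import *
go(.494,.375,.038)
s=observe(); m=camera_model('side'); im=capture('side')[:,:,::-1].copy()
for d in silhouettes('thread_spool','side'): print(d['score'],d['at'])
print(proj(s['tool_pos']+[0,0,.0153+.02],m))
cv2.imwrite('pics/s13.png',im)"
```

```text
t: 42.72
tool_pos: [0.485, 0.3311, 0.115]
orientation: [-0.451, 3.109, -0.0]
ft_force: [0.9, 0.1, 0.0]
finger_gap: 0.329
gripper_force: 30.0
t: 43.1
tool_pos: [0.4918, 0.3744, 0.1144]
orientation: [0.451, -3.108, 0.002]
ft_force: [-0.4, 0.6, -0.1]
finger_gap: 0.331
gripper_force: 30.0
button_pot [0.4913 0.374  0.    ] 0.688 [312.3, 228.6] [312.75302 241.71254]
turn first 0.0 then shift [-0.05  0.01  1.53] | no-turn shift [-0.05  0.01  1.53] q6 -1.32 yaw 1.858 t 43.2
0.73 [227.5, 232.6]
0.69 [433.1, 281.7]
0.58 [442.5, 293.3]
[[433.33389971 278.71749518]]
```

View pics/w13.png

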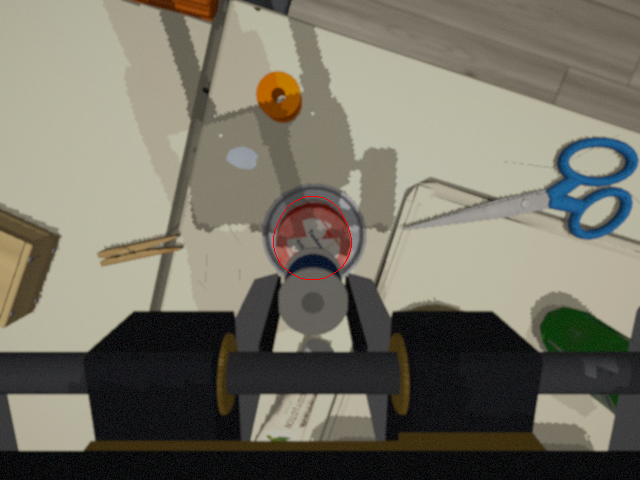

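The spool is upright in the fingers, with the pot lid centred beneath it at (313,235). I'll lower it.

```bash
python3 -m inch '[-0.03,0.01,0.5,0,0,0,0.5,0,0,0,0.25,0,0,0,0.1,0,0,0,0,0]';python3 -m inch '[0,0,0.06,0,0,0,0.05,0,0,0,0.04,0,0,0,0,0]'
```

```text
t: 43.92
tool_pos: [0.494, 0.376, 0.0474]
orientation: [-0.45, 3.109, 0.0]
ft_force: [-0.2, 1.0, -0.3]
finger_gap: 0.325
gripper_force: 30.0
t: 44.42
tool_pos: [0.4935, 0.376, 0.0393]
orientation: [0.451, -3.109, 0.0]
ft_force: [0.5, -0.0, 0.8]
finger_gap: 0.329
gripper_force: 30.0
```

```bash
python3 -m inch '[0,0,0.02,0,0,0,0.01,0,0,0,0,0]'; python3 -m inch '[0,0,0,0,0,0,0,0,0,0,0,0]' 0.4; python3 -m inch '[0,0,0,0,0,0,-0.3,0,0,0,-0.7,0,0,0,-0.9,0,0,0,-0.9,0]'; python3 -m inch '[0,0,-0.5,0,0,0,0,0,0,0,0,0]'; python3 w.py w14.png button_pot,.494,.375,0,.003 thread_spool,.494,.375,0,.053; python3 - <<'E'
from h import *
for n in("top","side"):
    m=camera_model(n); im=capture(n)
    for t,z,p in(("thread_spool",.053,(.494,.375,0)),("coin_roll",.004,(.519,-.301,1.45)),("sitting_roll",.004,(.521,-.245,1.45)),("dropper_bottle",.006,(.5925,.1145,0)),("rollon_bottle",.006,(.582,.05,1.86))):
        e=hull(t,p,m,z).reshape(-1,2).mean(0)
        c=[d for d in silhouettes(t,n) if np.hypot(*(np.array(d["at"])-e))<12]
        print(n,t,fit(t,p,[(m,c[0]["region"])],z,"roll" in t) if c else None)
    if n=="side": s=im
w=cv2.imread("pics/w14.png")
cv2.imwrite("pics/end.png",cv2.hconcat([cv2.resize(s[110:310,180:480,::-1],(400,267)),cv2.resize(w,(356,267))]))
E
```

```text
t: 44.8
tool_pos: [0.4936, 0.376, 0.038]
orientation: [0.451, -3.109, -0.0]
ft_force: [-0.1, -0.4, -0.0]
finger_gap: 0.329
gripper_force: 30.0
t: 45.18
tool_pos: [0.4937, 0.376, 0.038]
orientation: [-0.451, 3.109, 0.0]
ft_force: [-0.3, -0.0, -0.1]
finger_gap: 0.584
gripper_force: 0.0
t: 45.8
tool_pos: [0.4937, 0.3761, 0.1805]
orientation: [-0.45, 3.108, 0.001]
ft_force: [0.8, 0.3, 0.7]
finger_gap: 0.6
gripper_force: 0.0
t: 46.18
tool_pos: [0.493, 0.3757, 0.2022]
orientation: [0.45, -3.108, 0.001]
ft_force: [-1.3, 0.1, 0.3]
finger_gap: 0.6
gripper_force: 0.0
button_pot [0.4914 0.3742 0.    ] 0.522 [310.2, 204.8] [311.93115 220.70837]
thread_spool [0.4931 0.3757 0.    ] 0.959 [315.7, 227.6] [311.80783 228.79283]
top thread_spool (array([0.4922462 , 0.37406721, 0.        ]), np.float64(0.8991134209721797))
top coin_roll (array([ 0.5198307 , -0.30329403,  1.46173815]), np.float64(0.9139962786851354))
top sitting_roll None
top dropper_bottle (array([0.59177168, 0.11124402, 0.        ]), np.float64(0.8660766961651918))
top rollon_bottle (array([0.58191664, 0.04995665, 2.01594585]), np.float64(0.9567170273581054))
side thread_spool (array([0.469052  , 0.34472227, 0.        ]), np.float64(0.13238997481712436))
side coin_roll (array([ 0.52498239, -0.29699761,  1.44080028]), np.float64(0.9246201791975068))
side sitting_roll (array([ 0.52767904, -0.23916368,  1.39219898]), np.float64(0.8601638407315679))
side dropper_bottle (array([0.59186523, 0.10937793, 0.        ]), np.float64(0.6647569444444444))
side rollon_bottle (array([0.57653461, 0.03684347, 2.57308009]), np.float64(0.7842979439525866))
```

View pics/end.png

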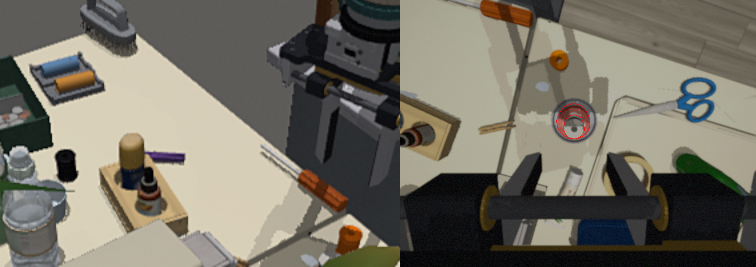

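The final views show both rolls in the tray, both bottles upright in the rack and the spool centred on the pot in the dish, with the gripper clear of everything.

```bash
python3 -c "
from rig import *
print(job_done())"
```

```text
the job is handed in; nothing more can be done
None
```

I handed the job in at about 47 s: the final camera views show the loose roll in the empty trough, both bottles upright in their holes, and the pot in the dish with the spool on its lid; the system gave no verdict.

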